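Swap the specimen in the lever clamp

TASK

Lift the turned wooden foot off the bed of the lever clamp and stand it upright in the shallow tray. Then lay the slim wooden case flat on the bed, lengthwise along the fence and centred on it, let go of it, and press the clamp's lever down until its catch holds it, so that the jaw grips the case against the fence. Leave the other things on the bench where they are.

Things in the scene. Friction and masses are not known exactly. Their poses are not given: they have to be found in the camera images.
- bed (a point): Middle of the bed of the fixed lever clamp, on the bed's top (12 mm above the bench; black rubber on a grey plate, x -195 to +45, y +-75 mm). Axes turn with the clamp: x from lever to fence, y along the fence, z up. A clamped case has its centre at x = 0. Two pivot cheeks stand at x -93 to -117, y within +-21 mm, 86 mm above the bed. The lever's handle points to -x.
- fence (a point): Middle of the fence, on the bed's top, at x = +25 mm in the axes of the bed point (same axes). The fence is two aluminium blocks at y = +-32 to +-66 mm, faces at x = 0 here, 24 mm tall above the bed; the gap between them leaves room for a finger.
- lever (a joint): Angle of the sprung steel lever about its pivot (see point pivot), rad. 0: open, held by a spring, handle rising 0.524 above the horizontal; grows as the handle is pressed down. Past about 0.71 a sprung catch snaps over the lever's side pin and holds it at 0.70; hard stop at 0.80. Pressing the paddle takes 4 N at first, up to about 15 N later. It cannot be unlatched: press only with the case in.
- pivot (a point): Pivot of the lever: x = -105 mm, 78 mm above the bed in the axes of the bed point (same axes); the lever turns about y. A catch post stands beyond it at x = -124 to -150 mm, y = 21 to 39 mm of the bed point; with its steel catch it reaches up to 95 mm above the bed.
- paddle (a point): Middle of the top face of the lever's black press paddle (50 mm along the lever, 36 mm wide, 12 mm thick), 100 mm from the pivot; moves with the lever (133 mm above the bed when open, 67 mm when latched); x points along the handle to the pivot, z out of the top face.
- jaw: Rubber jaw on a push rod that the lever drives, 70 mm along y, 16 mm tall, sprung (1 N per mm, 11 mm); origin in its middle, 22 mm above the bed. Lever open: its face stands 84 mm from the fence. Lever latched: it has come 40 mm nearer and presses the case against the fence with about 7 N. It slides a loosely placed case up to the fence and squares it by itself.
- case_mid (a point): Closed slim wooden case (mid-brown, with a dark seam and two pairs of brass clips that are flush), 140 x 50 x 50 mm, about 0.25 kg; this point is its centre, x along its length, z up. At the start it lies on the bench on one side of the clamp, a glass jar standing about 130 mm from its centre beyond its +x end.
- foot_mid (a point): Turned dark wooden furniture foot, standing upright on the clamp's bed at the start, 90 mm tall, about 0.12 kg: base 54 mm across, straight belly 46 mm across from 30 to 66 mm above its underside, narrower neck and head above. This point is on its axis at half height (45 mm), z up.
- tray: Shallow grey open plastic tray fixed to the bench on the other side of the clamp, 150 (x) x 130 (y) x 24 mm, walls and floor 5 mm; origin at the centre of its underside.
- jar: Bystander: glass jar with white cap, 60 mm across, 110 mm tall, near one end of the case; origin under its centre.
- can: Bystander: metal can, 66 mm across, 100 mm tall, near the +x end of the tray; origin under its centre.
There are look-alikes about, which are no part of the job. What is shaped like the tray but purple is not meant.

How it is judged:
By the outcome, as a careful person would: the job done as asked, in the order asked, and still so for the second after the job is handed in, with the robot touching nothing.
It also fails if it takes over 67 s, if anything falls off the work surface, if the arm or the gripper's body presses on something with over 40 N, if the wrist force passes 120 N, or if a joint passes its speed limit or range.

ROBOT

A 6-joint arm with a two-finger parallel gripper is mounted at the origin on the work surface. World frame = base frame: x ahead of the robot, y to its left, z up, the work surface at z = 0. Lengths are in m, angles in degrees, forces in N, time in s.
With the tool pointing down it reaches from about 0.25 to 0.725 m from the base axis. Payload 9.7 kg.
Tool frame: the origin (TCP) lies midway between the tips of the shut fingers; the grasp point (between the pads) lies 19 mm behind it; y points along the fingers, x is the direction in which the jaws open and shut, and the axes are right-handed (so a half turn about y gives the same grasp; the last joint's range is limited). The gripper opens to 85 mm and grips with 20 to 120 N. Pads are 22 mm wide; open, the fingers measure 114 mm over their backs; the gripper's body (76 mm by 85 mm) begins 54 mm behind the grasp point. The pads swing forward as they close: fully open they stand 13 mm farther back than shut.
Start: joints at [-63.426, 4.979, 10.078, 95.1, 0, 90], TCP at [0.246, -0.492, 0.231] pointing down, gripper open.
Joint ranges: [-179.16, 179.16], [-48.56, 103.87], [-65.8, 70.77], [-126.05, 130.52], [-82.76, 87.17], [-180, 180]. Speed limits (degrees/s): [127.2, 127.2, 147.25, 180, 180, 180].

INTERFACE

Orientations are given as [roll, pitch, yaw] about the fixed x, y, z axes, in that order (R = Rz(yaw) Ry(pitch) Rx(roll)).
In Python, from workcell import robot gives the robot as it stands.
- The arm moves only by the tool jog_arm, never from a script. Its argument "plan" is a list of rows, each a list of 7 numbers: the finger opening in cm, from 0 to 8.54, then the shift along the tool's x, y, z in cm, then the turn, a rotation vector about the tool's x, y, z in rad. A call has 1 to 20 rows; each row shifts and turns the commanded pose from where the row before left it, along the tool's axes as they then stand; what a row does not reach is not made up. A row lasts 1/8 s, in which the tool goes at most 62.5 mm and 10.7 degrees, less where a joint would pass 70% of its speed; a pose out of reach is approached as far as the arm can. A call is refused whole if a number of a shift passes 6.25 or a number of a turn 0.188, either way. A call with a gripper value outside its range is refused whole. The fingers move at their own pace and stop on an object; "newtons" is the grip in N (left out, the last holds). Time passes only in rows, so rows that do not move let the fingers close. It gives the time, the measured TCP pose, the force and the opening at its end, in the units of the state.
- robot.observe(): the state, without advancing time (a new reading comes with each control period).
- robot.get_image(name): name is "side" or "top" or "wrist"; returns (picture, depth): 400x640x3 uint8, red, green, blue; 400x640 float32, m along the optical axis (not along the pixel's ray), 0 where there is no reading.
- robot.calibration(name): a dict with "intrinsics" (3x3 intrinsics, pixels), "pose" (4x4, takes a point from camera to world coordinates); the wrist camera has in their place "T_tool_cam" (4x4, takes a point from camera to tool coordinates, whose origin is the TCP and whose axes are the tool frame's). Camera axes: x right, y up, looking along -z (the intrinsics and any distortion apply to the point x, -y, -z); pixel columns grow to the right and rows downward; lengths in m; the calibration is good to about 2 mm. A picture is of the moment at which its call begins: read the wrist's pose just before it. calibration takes no time and is no camera call.
- robot.sign_off(): hands the job in, once; it reports no verdict.
The state is a dict: "time_s": time; "joint_positions": joint angles; "qvel": joint speeds; "effort": joint torques, N m; "tcp_pos": TCP position; "orientation": TCP orientation; "contact_force": force on the tool from outside, world axes, zero at the start; "torque": the same for the moment, N m; "width": finger opening in m.
Only numpy, scipy, OpenCV 4.12 (cv2) and the standard library are available. Lean on these libraries where they do the work, as an engineer would, in place of code of your own. Each camera call takes 0.05 s, during which the arm holds its last target.

## Working session

There is one attempt and no reset: what is moved stays moved. The work goes in short steps, Python scripts to look and compute and a tool call to move; the robot and the scene stay as the last step left them, time stands still between calls to the robot, and variables do not carry over. Pictures are saved under pics/ and viewed, and the job is handed in when it is done.

Besides the shell and the picture viewer there is one more tool, called after "Request:" as name(argument=value, ...) on one line, values as JSON. jog_arm: Moves the arm, as the interface text tells. Its arguments: {"type":"object","properties":{"plan":{"type":"array","items":{"type":"array","items":{"type":"number"}}},"newtons":{"type":"number"}},"required":["plan"]}

```bash
mkdir -p pics; ls; cat > h.py <<'E'
import numpy as np, cv2
from workcell import robot
def snap(n,f):
    s=robot.observe(); im,d=robot.get_image(n)
    cv2.imwrite('pics/'+f+'.png',im[:,:,::-1]); np.savez('pics/'+f+'.npz',im=im,d=d,tcp=s['tcp_pos'],ori=s['orientation'])
    return im,d,s
E
python3 - <<'E'
from h import *
for n in('side','top','wrist'):
    snap(n,n+'0'); c=robot.calibration(n); print(n,{k:np.round(v,4).tolist() if not isinstance(v,str) else v for k,v in c.items()})
print(robot.observe())
E
```

```text
pics
side {'intrinsics': [[395.5687, 0.0, 313.0444], [0.0, 395.5687, 201.644], [0.0, 0.0, 1.0]], 'pose': [[-0.9917, 0.0948, -0.0864, 0.3936], [-0.1282, -0.7611, 0.6359, 0.653], [-0.0055, 0.6417, 0.7669, 0.8845], [0.0, 0.0, 0.0, 1.0]]}
top {'intrinsics': [[481.9857, 0.0, 317.5373], [0.0, 481.9857, 194.2788], [0.0, 0.0, 1.0]], 'pose': [[-0.0185, 0.9939, -0.1089, 0.352], [-0.9997, -0.0201, -0.014, 0.0099], [-0.0161, 0.1086, 0.994, 1.2895], [0.0, 0.0, 0.0, 1.0]]}
wrist {'intrinsics': [[276.4258, 0.0, 313.8069], [0.0, 276.4258, 196.2469], [0.0, 0.0, 1.0]], 'T_tool_cam': [[1.0, 0.0013, -0.0, -0.0009], [-0.0004, 0.2877, -0.9577, -0.1426], [-0.0012, 0.9577, 0.2877, 0.0741], [0.0, 0.0, 0.0, 1.0]]}
{'time_s': 0.15, 'joint_positions': array([-6.34260915e+01,  5.00324103e+00,  1.00456407e+01,  9.50973258e+01,
       -1.87774754e-03,  9.00010208e+01]), 'qvel': array([-0.12841472, -0.17627448,  0.13550508, -0.15422182, -0.00511014,
        0.08064584]), 'effort': array([-4.34091453e-04, -5.20763111e+01,  4.65042257e+01,  1.39417942e-02,
       -4.75418710e-05,  1.97587354e-05]), 'tcp_pos': array([ 0.24596607, -0.49176295,  0.23075865]), 'orientation': array([-9.00018787e+01,  5.49261512e-02, -6.34271123e+01]), 'contact_force': array([-0.69403581,  0.35625578,  0.56412816]), 'torque': array([ 0.00637634,  0.01454388, -0.00440572]), 'width': 0.08545478278014028}
```

View pics/side0.png

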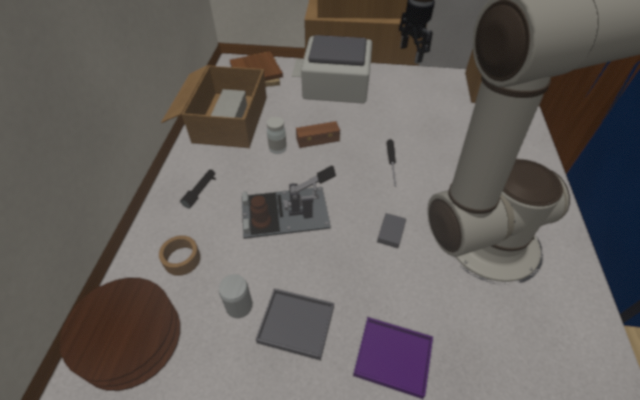

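View pics/top0.png

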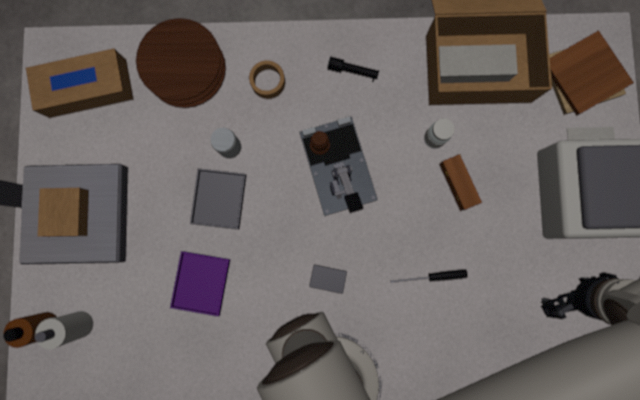

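View pics/wrist0.png

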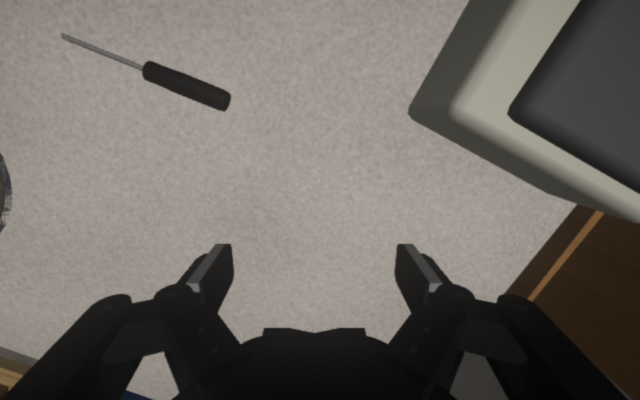

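The top view shows the grey tray at (218,198), with the purple look-alike at (200,283). The clamp is at (340,165) with the foot at (318,141), the case at (461,182), the jar at (440,132) and the can at (224,141). I'll measure them next, with enlarged crops to confirm.

```bash
cat >> h.py <<'E'
from scipy.spatial.transform import Rotation as Rn
def Rtool(ori): return Rn.from_euler('xyz',ori,degrees=True).as_matrix()
def campose(n,tcp=None,ori=None):
    c=robot.calibration(n); K=np.array(c['intrinsics'])
    if n=='wrist':
        T=np.eye(4);T[:3,:3]=Rtool(ori);T[:3,3]=tcp; P=T@np.array(c['T_tool_cam'])
    else: P=np.array(c['pose'])
    return K,P
def rays(n,uv,tcp=None,ori=None):
    K,P=campose(n,tcp,ori); uv=np.atleast_2d(np.array(uv,float))
    d=np.stack([(uv[:,0]-K[0,2])/K[0,0],-(uv[:,1]-K[1,2])/K[1,1],-np.ones(len(uv))],1)
    return P[:3,3],d@P[:3,:3].T
def onplane(n,uv,z,tcp=None,ori=None):
    o,d=rays(n,uv,tcp,ori); return o+d*((z-o[2])/d[:,2])[:,None]
def cloud(n,d,tcp=None,ori=None):
    h,w=d.shape; u,v=np.meshgrid(np.arange(w),np.arange(h))
    o,r=rays(n,np.stack([u.ravel(),v.ravel()],1),tcp,ori)
    p=o+r*d.ravel()[:,None]; p[d.ravel()==0]=np.nan
    return p.reshape(h,w,3)
E
python3 - <<'E'
from h import *
A=np.load('pics/top0.npz');im=A['im'];d=A['d'];p=cloud('top',d)
def big(box,f,k):
    x0,y0,x1,y1=box;c=im[y0:y1,x0:x1,::-1];c=cv2.resize(c,None,fx=k,fy=k,interpolation=cv2.INTER_CUBIC);cv2.imwrite('pics/'+f+'.png',c)
big((290,105,490,225),'topcrop',4)
for nm,uv in dict(tray=(218,198),traywall=(195,200),bench=(280,200),case=(461,182),jar=(443,127),can=(224,136),foot=(319,138),bed=(345,140),paddle=(354,202)).items():
    print(nm,p[uv[1],uv[0]].round(3))
# case by colour & height
hsv=cv2.cvtColor(im,cv2.COLOR_RGB2HSV)
def rect(mask,z):
    cs,_=cv2.findContours(mask.astype(np.uint8),0,1); c=max(cs,key=cv2.contourArea)
    P=onplane('top',c[:,0,:],z)[:,:2].astype(np.float32)
    return cv2.minAreaRect(P*1000)
box=np.zeros(im.shape[:2],bool);box[145:220,430:490]=1
print(hsv[182,461],hsv[138,319],hsv[198,218])
m=box&(hsv[...,1]>100); print('case',rect(m,.05), np.nanmedian(p[m],0))
m2=box&(p[...,2]>.04);print('case depth',cv2.minAreaRect((p[m2][:,:2]*1000).astype(np.float32)),np.nanmedian(p[m2],0))
b=np.zeros_like(box);b[160:235,180:255]=1
m=b&(p[...,2]>.015)&(p[...,2]<.03);print('tray',cv2.minAreaRect((p[m][:,:2]*1000).astype(np.float32)))
b=np.zeros_like(box);b[115:170,300:338]=1
m=b&(p[...,2]>.085);print('foottop',np.nanmean(p[m],0),p[m].max(0),p[m].min(0),m.sum())
b=np.zeros_like(box);b[105:225,290:390]=1
m=b&(p[...,2]>.006)&(p[...,2]<.018);print('bed',cv2.minAreaRect((p[m][:,:2]*1000).astype(np.float32)))
E
```

```text
tray [0.489 0.297 0.   ]
traywall [0.483 0.354 0.017]
bench [0.48  0.129 0.003]
case [ 0.512 -0.343  0.052]
jar [ 0.642 -0.288  0.115]
can [0.635 0.26  0.101]
foot [0.624 0.02  0.104]
bed [ 0.638 -0.049  0.013]
paddle [ 0.457 -0.06   0.147]
[ 12 158  92] [ 12 167  55] [128  12  87]
case ((512.2098999023438, -340.7652893066406), (134.79161071777344, 57.00108337402344), 21.538330078125) [ 0.51200783 -0.34174478  0.0487157 ]
case depth ((535.6280517578125, -337.52459716796875), (187.4995880126953, 52.92279815673828), 22.162899017333984) [ 0.51321325 -0.3451473   0.04901076]
tray ((485.2637939453125, 293.9945068359375), (131.91773986816406, 149.99530029296875), 82.39977264404297)
foottop [0.62189607 0.01917486 0.10063152] [0.64269664 0.03813722 0.10639991] [ 0.54525225 -0.02345764  0.08542118] 188
bed ((579.7212524414062, -34.1461181640625), (302.192138671875, 251.89517211914062), 2.578521251678467)
```

View pics/topcrop.png

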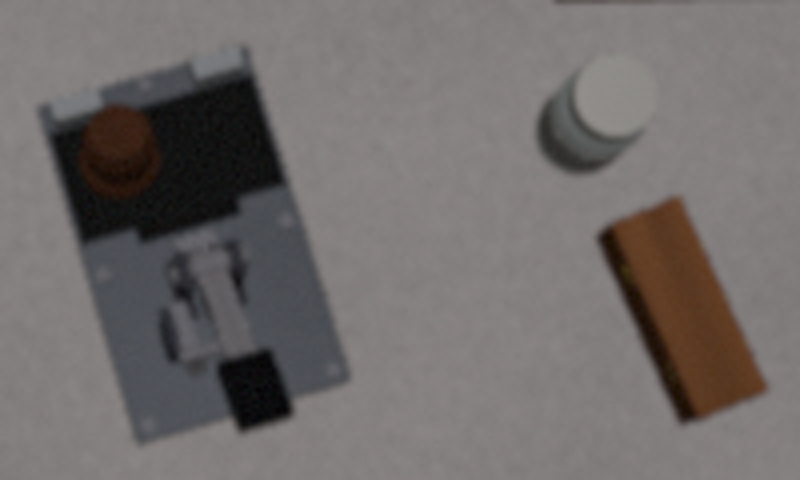

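The crop confirms three things:
- **Clamp:** bed corners at about (40,108), (248,47), (350,380) and (138,443), with the fence at the far end. The paddle is at (255,390).
- **Foot:** on the bed at (120,150).
- **Case:** at (690,310), with the jar beyond its far end.

Next I'll work out the clamp frame.

```bash
python3 - <<'E'
from h import *
A=np.load('pics/top0.npz');im=A['im'];d=A['d'];p=cloud('top',d)
def cr(l): return np.array(l,float)/4+[290,105]-0.375
c=onplane('top',cr([(40,108),(248,47),(350,380),(138,443)]),.012)[:,:2]
print('bed corners',c.round(4).tolist())
TL,TR,BR,BL=c
print('len',[np.linalg.norm(a-b).round(4) for a,b in((TL,TR),(TR,BR),(BR,BL),(BL,TL))])
ux=(TL-BL+TR-BR);ux/=np.linalg.norm(ux); uy=TL-TR+BL-BR;uy/=np.linalg.norm(uy)
print('angx',np.degrees(np.arctan2(ux[1],ux[0])),'angy-90',np.degrees(np.arctan2(uy[1],uy[0]))-90)
a=(np.degrees(np.arctan2(ux[1],ux[0]))+np.degrees(np.arctan2(uy[1],uy[0]))-90)/2
ex=np.array([np.cos(np.radians(a)),np.sin(np.radians(a))])
ctr=c.mean(0); bed=ctr+ex*.075; print('ctr',ctr,'bed',bed,'a',a)
ey=np.array([-ex[1],ex[0]])
# checks: paddle
pp=onplane('top',cr([(255,390)]),.145)[0,:2]-bed; print('paddle in bed',pp@ex,pp@ey,'expected -.192,0')
for l in [(75,105),(217,65)]:
    q=onplane('top',cr([l]),.036)[0,:2]-bed; print('fence',q@ex,q@ey)
q=onplane('top',cr([(118,128)]),.102)[0,:2];print('foot head',q,(q-bed)@ex,(q-bed)@ey)
q=onplane('top',cr([(605,235),(680,197),(765,388),(690,420)]),.05)[:,:2];print('case',q.mean(0),[np.linalg.norm(q[i]-q[i-1]).round(4) for i in range(4)])
v=q[1]-q[2]+q[0]-q[3];print(np.degrees(np.arctan2(v[1],v[0])))
# side view check
S=np.load('pics/side0.npz');cv2.imwrite('pics/sidecrop.png',cv2.resize(S['im'][110:250,220:360,::-1],None,fx=4,fy=4,interpolation=cv2.INTER_CUBIC))
E
```

```text
bed corners [[0.6635, 0.0732], [0.7025, -0.0684], [0.4745, -0.1302], [0.4353, 0.0115]]
len [np.float64(0.1469), np.float64(0.2363), np.float64(0.147), np.float64(0.2364)]
angx 15.150475826906876 angy-90 15.427555104138193
ctr [ 0.56895382 -0.02847267] bed [ 0.64129942 -0.00869606] a 15.289015465522532
paddle in bed -0.19115733845459304 0.0001455468453393579 expected -.192,0
fence 0.03238874686597902 0.050733511852724004
fence 0.03151118251289083 -0.047342549730954385
foot head [0.62765123 0.01997593] -0.0056046821759849685 0.03125608894750974
case [ 0.51223503 -0.34314637] [np.float64(0.1307), np.float64(0.0551), np.float64(0.1345), np.float64(0.0528)]
21.410212124459015
```

View pics/sidecrop.png

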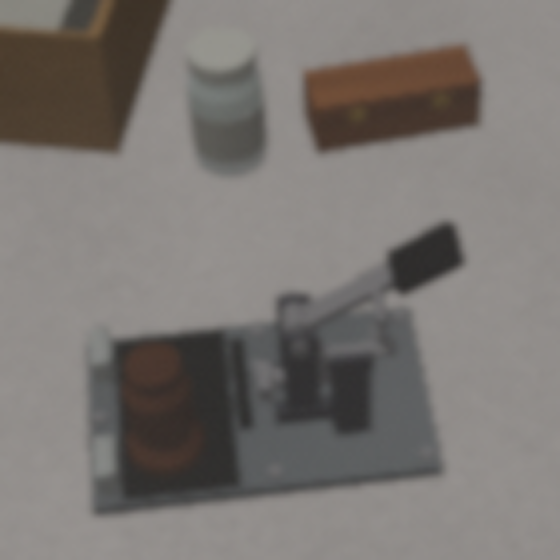

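```bash
cat >> h.py <<'E'
BED=np.array([.6413,-.0087]);ANG=15.3
def b2w(x,y):
    a=np.radians(ANG); return BED+x*np.array([np.cos(a),np.sin(a)])+y*np.array([-np.sin(a),np.cos(a)])
def go(x,y,z,yaw):
    s=robot.observe();R=Rtool(s['orientation']);d=R.T@(np.array([x,y,z])-s['tcp_pos'])*100
    Rt=Rtool([-90,0,yaw]); r=Rn.from_matrix(R.T@Rt).as_rotvec()
    print('t',s['time_s'],'tcp',np.round(s['tcp_pos'],4),'ori',np.round(s['orientation'],2),'w',round(s['width'],4),'f',np.round(s['contact_force'],1),'shift cm',d.round(2),'turn rad',r.round(3))
E
python3 -c "
from h import *
print(b2w(-.006,.031)); go(.6277,.020,.231,-74.7)"
```

```text
[0.62733259 0.01961804]
t 0.15 tcp [ 0.246  -0.4918  0.2308] ori [-9.000e+01  5.000e-02 -6.343e+01] w 0.0855 f [-0.7  0.4  0.6] shift cm [-28.69   0.    57.03] turn rad [ 0.     0.197 -0.001]
```

Request:
jog_arm(plan=[[8.5,-2.05,0,4.07,0,0,0],[8.5,-2.05,0,4.07,0,0,0],[8.5,-2.05,0,4.07,0,0,0],[8.5,-2.05,0,4.07,0,0,0],[8.5,-2.05,0,4.07,0,0,0],[8.5,-2.05,0,4.07,0,0,0],[8.5,-2.05,0,4.07,0,0,0],[8.5,-2.05,0,4.07,0,0,0],[8.5,-2.05,0,4.07,0,0,0],[8.5,-2.05,0,4.07,0,0,0],[8.5,-2.05,0,4.07,0,0,0],[8.5,-2.05,0,4.07,0,0,0],[8.5,-2.05,0,4.07,0,0,0],[8.5,-2.05,0,4.07,0,0,0],[8.5,0,0,0,0,0.1,0],[8.5,0,0,0,0,0.097,0],[8.5,0,0,0,0,0,0],[8.5,0,0,0,0,0,0]], newtons=40)

```text
time_s: 2.4
tcp_pos: [0.6272, 0.0196, 0.2312]
orientation: [-90.0, 0.0, -74.6]
contact_force: [0.4, -0.3, 0.8]
width: 0.085
```

```bash
python3 -c "
from h import *
go(.6277,.020,.231,-74.7); snap('wrist','wrist1')"
```

```text
t 2.4 tcp [0.6272 0.0196 0.2312] ori [-90.01   0.   -74.6 ] w 0.085 f [ 0.4 -0.3  0.8] shift cm [-0.03  0.02  0.06] turn rad [ 0.     0.002 -0.   ]
```

View pics/wrist1.png

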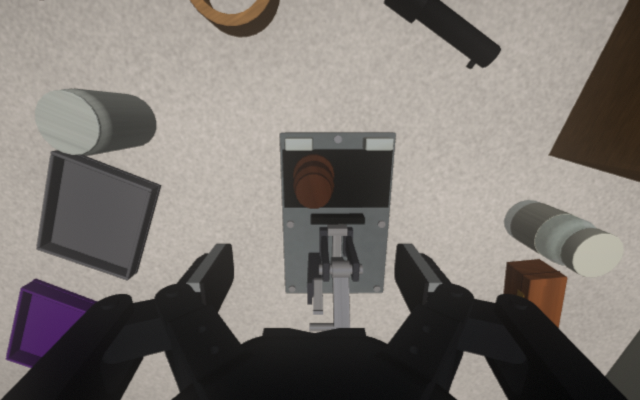

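The wrist view shows the bed at (280–395, 132–293). The fence blocks are at (299,144) and (379,144), the foot at (314,180) and the jaw at (338,218). I'll enlarge it to refine the clamp and foot positions.

```bash
python3 - <<'E'
from h import *
A=np.load('pics/wrist1.npz');im=A['im']
c=cv2.resize(im[120:300,265:410,::-1],None,fx=3.3,fy=3.3,interpolation=cv2.INTER_CUBIC)
c=cv2.convertScaleAbs(c,alpha=1.8,beta=20)
cv2.imwrite('pics/w1c.png',c)
E
```

```text
(no output)
```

View pics/w1c.png

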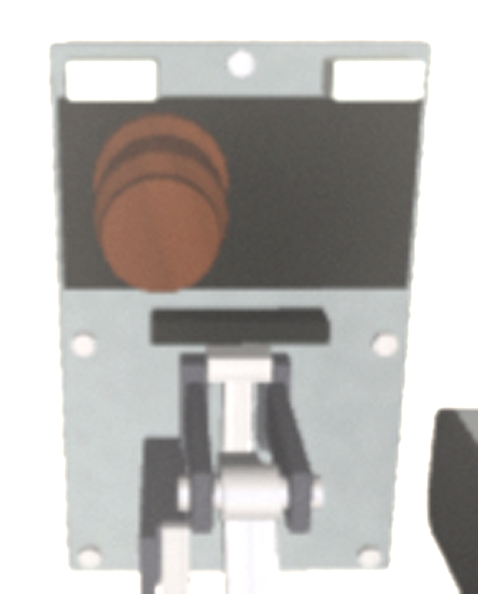

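```bash
python3 - <<'E'
from h import *
A=np.load('pics/wrist1.npz');t,o=A['tcp'],A['ori']
def W(l,z): return onplane('wrist',np.array(l,float)/3.3+[265,120]-.35,z,t,o)[:,:2]
c=W([(52,43),(430,43),(388,569),(71,569)],.012);TL,TR,BR,BL=c
print(c.round(4).tolist(),[np.linalg.norm(a-b).round(4) for a,b in((TL,TR),(TR,BR),(BR,BL),(BL,TL))])
ux=TL-BL+TR-BR;uy=TL-TR+BL-BR
print(np.degrees(np.arctan2(ux[1],ux[0])),np.degrees(np.arctan2(uy[1],uy[0]))-90)
e=ux/np.linalg.norm(ux);print('ctr',c.mean(0),'bed',c.mean(0)+.075*e)
n=np.array([-e[1],e[0]]);bed=c.mean(0)+.075*e
for nm,l,z in (('fence tops front corners',[(66,100),(158,100),(333,101),(423,101)],.036),('rubber',[(61,98),(421,98)],.012),('foot head',[(161,234)],.102),('foot head wide',[(98,234),(222,234)],.095),('base far/left/right',[(161,115)],.012)):
    q=W(l,z);print(nm,q.round(4).tolist(),[((a-bed)@e).round(4) for a in q],[((a-bed)@n).round(4) for a in q])
# tray
T=np.load('pics/wrist1.npz')['im']
q=onplane('wrist',[(54,151),(160,185),(131,278),(37,248)],.024,t,o)[:,:2];print('tray',q.round(4).tolist(),q.mean(0))
E
```

```text
[[0.6639, 0.0749], [0.7026, -0.0663], [0.4737, -0.1297], [0.435, 0.0116]] [np.float64(0.1464), np.float64(0.2375), np.float64(0.1466), np.float64(0.2375)]
15.466752177409443 15.315493980910901
ctr [ 0.56880869 -0.02737306] bed [ 0.6410926  -0.00737213]
fence tops front corners [[0.6476, 0.0629], [0.6566, 0.0303], [0.6732, -0.032], [0.682, -0.064]] [np.float64(0.025), np.float64(0.0249), np.float64(0.0244), np.float64(0.0243)] [np.float64(0.066), np.float64(0.0321), np.float64(-0.0323), np.float64(-0.0655)]
rubber [[0.6442, 0.0666], [0.6817, -0.0702]] [np.float64(0.0228), np.float64(0.0224)] [np.float64(0.0705), np.float64(-0.0714)]
foot head [[0.6252, 0.0205]] [np.float64(-0.0079)] [np.float64(0.0311)]
foot head wide [[0.618, 0.0392], [0.6284, 0.0013]] [np.float64(-0.0098), np.float64(-0.0099)] [np.float64(0.0511), np.float64(0.0117)]
base far/left/right [[0.6482, 0.0268]] [np.float64(0.016)] [np.float64(0.0311)]
tray [[0.5678, 0.3435], [0.5586, 0.2099], [0.4075, 0.2352], [0.4216, 0.3659]] [0.48885309 0.28863041]
```

```bash
sed -i 's/^BED=.*/BED=np.array([.6411,-.0075]);ANG=15.35/' h.py; python3 -c "
from h import *
p=b2w(-.0095,.031);print(p); go(*p,.038,-74.65)"
```

```text
[0.62373274 0.01987934]
t 2.45 tcp [0.6272 0.0195 0.2312] ori [-90.01   0.   -74.63] w 0.0851 f [-0.4  0.9 -0.6] shift cm [-0.12 19.32 -0.32] turn rad [ 0.  0. -0.]
```

Request:
jog_arm(plan=[[8.5,-0.12,2.3,-0.32,0,0,0],[8.5,0,3,0,0,0,0],[8.5,0,3,0,0,0,0],[8.5,0,3,0,0,0,0],[8.5,0,3,0,0,0,0],[8.5,0,2,0,0,0,0],[8.5,0,1.5,0,0,0,0],[8.5,0,1.0,0,0,0,0],[8.5,0,0.5,0,0,0,0],[8.5,0,0,0,0,0,0],[3.5,0,0,0,0,0,0],[3.5,0,0,0,0,0,0],[3.5,0,0,0,0,0,0],[3.5,0,0,0,0,0,0],[3.5,0,0,0,0,0,0],[3.5,0,0,0,0,0,0]], newtons=35)

```text
time_s: 4.45
tcp_pos: [0.6242, 0.02, 0.039]
orientation: [-89.9, -0.0, -74.7]
contact_force: [-0.5, 0.3, 6.1]
width: 0.0449
```

```bash
python3 -c "
from h import *
go(.487,.291,.2,-74.65);snap('wrist','wrist2')"
```

```text
t 4.45 tcp [0.6242 0.02   0.039 ] ori [-8.994e+01 -1.000e-02 -7.471e+01] w 0.0449 f [-0.5  0.3  6.1] shift cm [-29.75 -16.12  -6.08] turn rad [-0.001 -0.001  0.   ]
```

View pics/wrist2.png

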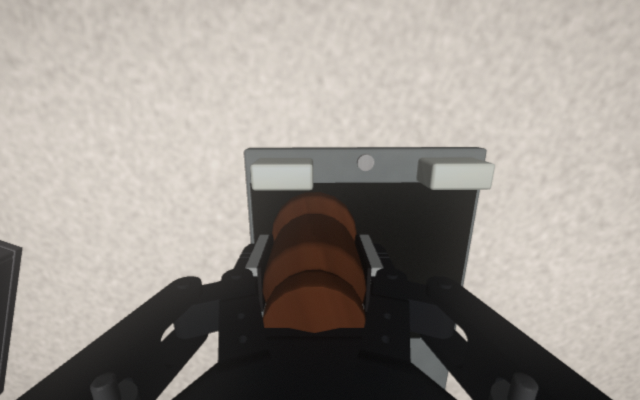

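The foot is held at its belly: the pads are at (262,255) and (370,255) and the width is 45 mm. I'll lift it and carry it to the tray.

Request:
jog_arm(plan=[[3.5,0,-1,0,0,0,0],[3.5,0,-2,0,0,0,0],[3.5,0,-3,0,0,0,0],[3.5,0,-3.1,0,0,0,0],[3.5,0,-3,0,0,0,0],[3.5,-1,-2,-0.1,0,0,0],[3.5,-2,-2,-0.5,0,0,0],[3.5,-3,0,-0.6,0,0,0],[3.5,-4,0,-0.8,0,0,0],[3.5,-4,0,-0.8,0,0,0],[3.5,-4,0,-0.8,0,0,0],[3.5,-4,0,-0.8,0,0,0],[3.5,-3.5,0,-0.7,0,0,0],[3.5,-2.5,0,-0.5,0,0,0],[3.5,-1.25,0,-0.3,0,0,0],[3.5,-0.5,0,-0.2,0,0,0],[3.5,0,0,0,0,0,0]])

```text
time_s: 6.62
tcp_pos: [0.5044, 0.2184, 0.2026]
orientation: [-90.0, 3.1, -68.1]
contact_force: [-0.1, -0.5, -1.3]
width: 0.045
```

```bash
python3 -c "
from h import *
go(.487,.291,.034,-74.65);snap('wrist','wrist3')"
```

```text
t 6.625 tcp [0.5044 0.2184 0.2026] ori [-90.04   3.12 -68.15] w 0.045 f [-0.1 -0.5 -1.3] shift cm [-6.46 17.23  1.1 ] turn rad [ 0.004  0.113 -0.054]
```

View pics/wrist3.png

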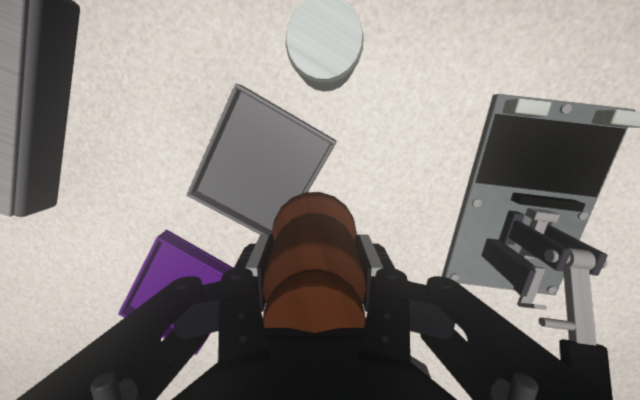

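```bash
python3 -c "
from h import *
print(robot.observe()['joint_positions'].round(2))"
```

```text
[ 21.79   4.42   6.24  91.86   3.12 179.94]
```

Joint 6 has reached its 180° limit, so I'll turn the tool to a larger yaw. The foot is round, so this doesn't affect it.

Request:
jog_arm(plan=[[3.5,0,0,0,0,-0.15,0],[3.5,0,0,0,0,-0.15,0],[3.5,0,0,0,0,-0.15,0],[3.5,0,0,0,0,-0.15,0],[3.5,0,0,0,0,0,0],[3.5,0,0,0,0,0,0]])

```text
time_s: 7.42
tcp_pos: [0.5044, 0.2185, 0.2025]
orientation: [-88.3, 2.6, -33.9]
contact_force: [-0.1, -0.9, -0.4]
width: 0.0454
```

```bash
python3 -c "
from h import *
s=robot.observe();print(s['joint_positions'].round(2))
go(.487,.291,.034,s['orientation'][2]);"
```

```text
[ 21.8    4.43   6.25  91.86   3.12 145.75]
t 7.425 tcp [0.5044 0.2185 0.2025] ori [-88.28   2.6  -33.91] w 0.0454 f [-0.1 -0.9 -0.4] shift cm [-4.72 17.23  4.53] turn rad [-0.03  -0.001 -0.045]
```

Request:
jog_arm(plan=[[3.5,0,0,0,-0.03,0,-0.045],[3.5,0,0,0,0,0,0],[3.5,0,0,0,0,0,0]])

```text
time_s: 7.8
tcp_pos: [0.5043, 0.2187, 0.2026]
orientation: [-90.0, 0.1, -33.8]
contact_force: [-0.6, -0.1, -0.4]
width: 0.0451
```

```bash
python3 -c "
from h import *
s=robot.observe();print(s['joint_positions'].round(2))
go(.487,.291,.034,s['orientation'][2]);snap('wrist','wrist4')
A=np.load('pics/wrist3.npz');q=onplane('wrist',[(238,85),(335,142),(188,194)],.024,A['tcp'],A['ori']);print(q, (q[1]+q[2])/2)
"
```

```text
[2.341e+01 4.410e+00 6.280e+00 9.187e+01 8.000e-02 1.472e+02]
t 7.8 tcp [0.5043 0.2187 0.2026] ori [-8.996e+01  7.000e-02 -3.379e+01] w 0.0451 f [-0.6 -0.1 -0.4] shift cm [-5.43 16.87  5.03] turn rad [-0.001 -0.    -0.001]
[[0.56618116 0.34375576 0.024     ]
 [0.54932417 0.22111679 0.024     ]
 [0.42207066 0.36510003 0.024     ]] [0.48569741 0.29310841 0.024     ]
```

View pics/wrist4.png

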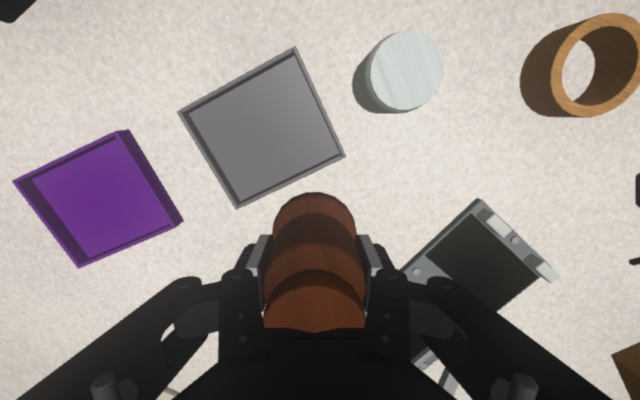

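The tray corners at (295,47), (345,156), (237,208) and (180,112) agree with a centre near (0.486, 0.292).

Request:
jog_arm(plan=[[3.5,-1.1,0,1.0,0,0,0],[3.5,-1.5,0,1.4,0,0,0],[3.5,-1.5,0,1.4,0,0,0],[3.5,-1.0,0,0.9,0,0,0],[3.5,-0.5,0,0.45,0,0,0],[3.5,0,2,0,0,0,0],[3.5,0,3,0,0,0,0],[3.5,0,3,0,0,0,0],[3.5,0,3,0,0,0,0],[3.5,0,2,0,0,0,0],[3.5,0,1.5,0,0,0,0],[3.5,0,1.0,0,0,0,0],[3.5,0,0.8,0,0,0,0],[3.5,0,0.3,0,0,0,0],[3.5,0,0,0,0,0,0],[3.5,0,0,0,0,0,0]])

```text
time_s: 9.85
tcp_pos: [0.4866, 0.2928, 0.0371]
orientation: [-89.9, 0.0, -33.7]
contact_force: [0.2, -0.2, -1.3]
width: 0.0452
```

```bash
python3 -c "
from h import *
go(.486,.293,.032,-33.8);snap('wrist','wrist5')"
```

```text
t 9.85 tcp [0.4866 0.2928 0.0371] ori [-89.94   0.   -33.75] w 0.0452 f [ 0.2 -0.2 -1.3] shift cm [-0.06  0.51 -0.02] turn rad [-0.001  0.001 -0.   ]
```

View pics/wrist5.png

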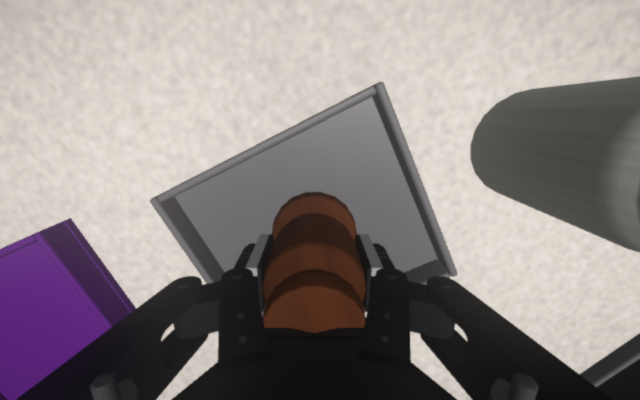

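The foot hangs over the tray floor, with its base at about (314,225), well inside the walls. I'll lower it until it touches, checking the force.

Request:
jog_arm(plan=[[3.5,0,0.15,0,0,0,0],[3.5,0,0.15,0,0,0,0],[3.5,0,0.1,0,0,0,0],[3.5,0,0,0,0,0,0]])

```text
time_s: 10.4
tcp_pos: [0.4862, 0.2926, 0.0325]
orientation: [-90.0, 0.0, -33.7]
contact_force: [-0.1, 0.6, -1.2]
width: 0.0451
```

Request:
jog_arm(plan=[[3.5,0,0.08,0,0,0,0],[3.5,0,0,0,0,0,0],[3.5,0,0,0,0,0,0]])

```text
time_s: 10.78
tcp_pos: [0.4864, 0.2927, 0.032]
orientation: [-90.0, 0.0, -33.7]
contact_force: [0.3, 0.0, 0.6]
width: 0.0451
```

Contact: the force has gone from -1.2 to +0.6 N. Releasing and rising.

Request:
jog_arm(plan=[[5.5,0,0,0,0,0,0],[6.5,0,0,0,0,0,0],[7.5,0,0,0,0,0,0],[7.5,0,0,0,0,0,0],[7.5,0,-1,0,0,0,0],[7.5,0,-2,0,0,0,0],[7.5,0,-3,0,0,0,0],[7.5,0,-4,0,0,0,0],[7.5,0,-4,0,0,0,0],[7.5,0,-3,0,0,0,0],[7.5,0,-1,0,0,0,0],[7.5,0,0,0,0,0,0]])

```text
time_s: 12.28
tcp_pos: [0.4865, 0.2927, 0.212]
orientation: [-90.0, 0.0, -33.7]
contact_force: [0.4, 0.7, -1.2]
width: 0.0748
```

```bash
python3 -c "
from h import *
snap('wrist','wrist6');go(.512,-.342,.212,-68.6)"
```

```text
t 12.325 tcp [0.4862 0.2925 0.211 ] ori [-9.003e+01  4.000e-02 -3.375e+01] w 0.0751 f [-0.2  1.1 -0.5] shift cm [ 37.39  -0.11 -51.33] turn rad [ 0.001  0.608 -0.001]
```

View pics/wrist6.png

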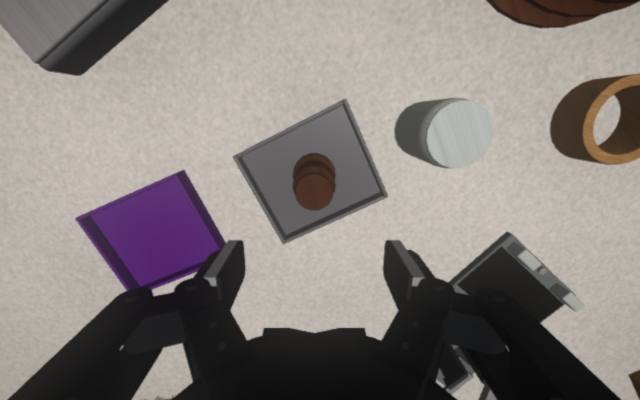

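The foot stands upright in the grey tray, at pixel (314,180). Moving to the case.

Request:
jog_arm(plan=[[8.5,1.3,0,-1.8,0,0,0],[8.5,2.7,0,-3.7,0,0,0],[8.5,2.7,0,-3.7,0,0,0],[8.5,2.7,0,-3.7,0,0,0],[8.5,2.7,0,-3.7,0,0,0],[8.5,2.7,0,-3.7,0,0,0],[8.5,2.7,0,-3.7,0,0,0],[8.5,2.7,0,-3.7,0,0,0],[8.5,2.7,0,-3.7,0,0,0],[8.5,2.7,0,-3.7,0,0,0],[8.5,2.7,0,-3.7,0,0,0],[8.5,2.7,0,-3.7,0,0,0],[8.5,2.7,0,-3.7,0,0,0],[8.5,2.7,0,-3.7,0,0,0],[8.5,1.0,0,-1.4,0,0.152,0],[8.5,0,0,0,0,0.152,0],[8.5,0,0,0,0,0.152,0],[8.5,0,0,0,0,0.152,0],[8.5,0,0,0,0,0,0],[8.5,0,0,0,0,0,0]])

```text
time_s: 14.82
tcp_pos: [0.5117, -0.3419, 0.211]
orientation: [-90.0, 0.1, -68.4]
contact_force: [0.7, 0.2, -0.3]
width: 0.0852
```

```bash
python3 -c "
from h import *
go(.512,-.342,.212,-68.6);snap('wrist','wrist7')"
```

```text
t 14.825 tcp [ 0.5117 -0.3419  0.211 ] ori [-9.003e+01  7.000e-02 -6.842e+01] w 0.0852 f [ 0.7  0.2 -0.3] shift cm [ 0.02 -0.1   0.02] turn rad [ 0.001  0.003 -0.001]
```

View pics/wrist7.png

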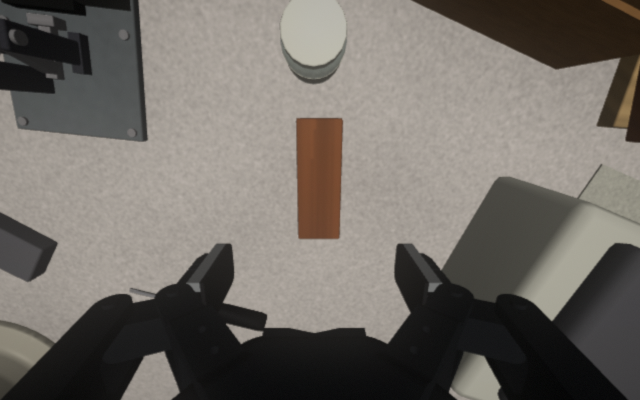

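The case lies almost exactly along the tool, its top face spanning (297–343, 118–238), with the jar beyond it at (315,35). Measuring.

```bash
python3 - <<'E'
from h import *
A=np.load('pics/wrist7.npz');im=A['im']
hsv=cv2.cvtColor(im,cv2.COLOR_RGB2HSV);m=((hsv[...,1]>90)).astype(np.uint8);m[:, :280]=0;m[:,360:]=0;m[:100]=0;m[245:]=0
cs,_=cv2.findContours(m,0,1);c=max(cs,key=cv2.contourArea)
P=onplane('wrist',c[:,0,:],.05,A['tcp'],A['ori'])[:,:2]
r=cv2.minAreaRect((P*1000).astype(np.float32));print(r,cv2.boundingRect(c))
go(r[0][0]/1000,r[0][1]/1000,.015,-68.4)
E
```

```text
((513.0940551757812, -346.1940612792969), (138.81179809570312, 48.65662384033203), 21.456787109375) (297, 118, 46, 121)
t 14.875 tcp [ 0.5119 -0.3419  0.2112] ori [-9.002e+01  5.000e-02 -6.844e+01] w 0.0851 f [-0.6 -0.2  0. ] shift cm [ 0.46 19.62 -0.04] turn rad [ 0.    -0.001 -0.001]
```

Request:
jog_arm(plan=[[8.5,0.46,2.5,-0.04,0,0,0],[8.5,0,3,0,0,0,0],[8.5,0,3,0,0,0,0],[8.5,0,3,0,0,0,0],[8.5,0,3,0,0,0,0],[8.5,0,2,0,0,0,0],[8.5,0,1.5,0,0,0,0],[8.5,0,1.0,0,0,0,0],[8.5,0,0.6,0,0,0,0],[8.5,0,0,0,0,0,0],[4,0,0,0,0,0,0],[4,0,0,0,0,0,0],[4,0,0,0,0,0,0],[4,0,0,0,0,0,0],[4,0,0,0,0,0,0],[4,0,0,0,0,0,0]], newtons=50)

```text
time_s: 16.88
tcp_pos: [0.514, -0.3463, 0.0163]
orientation: [-90.0, -0.0, -68.6]
contact_force: [-0.2, 0.0, 5.2]
width: 0.0493
```

```bash
python3 -c "
from h import *
p=b2w(-.004,0);print(p);go(*p,.2,15.35);snap('wrist','wrist8')"
```

```text
[ 0.63724269 -0.00855886]
t 16.875 tcp [ 0.514  -0.3463  0.0163] ori [-8.995e+01 -3.000e-02 -6.858e+01] w 0.0493 f [-0.2  0.   5.2] shift cm [-26.93 -18.37  23.82] turn rad [-0.000e+00 -1.465e+00  1.000e-03]
```

View pics/wrist8.png

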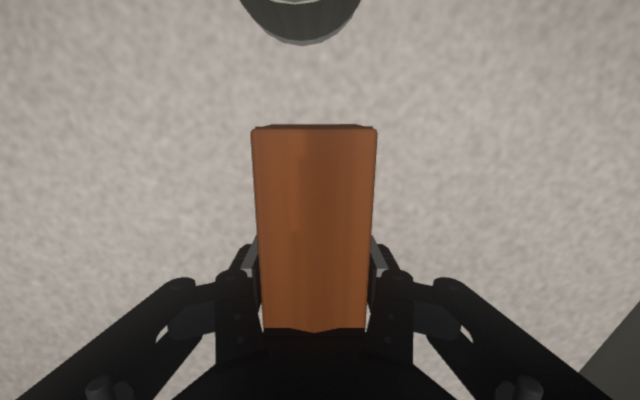

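The case is held across its middle at a width of 49 mm, its far edge at row 126, clear of the jar. I'll lift, carry it over the bed, then turn.

Request:
jog_arm(plan=[[4,0,-1,0,0,0,0],[4,0,-2,0,0,0,0],[4,0,-3,0,0,0,0],[4,0,-3.4,0,0,0,0],[4,0,-3,0,0,0,0],[4,0,-3,0,0,0,0],[4,-0.5,-2,0.4,0,0,0],[4,-1.5,-1,1.4,0,0,0],[4,-3,0,2.6,0,0,0],[4,-3,0,2.6,0,0,0],[4,-3,0,2.6,0,0,0],[4,-3,0,2.6,0,0,0],[4,-3,0,2.6,0,0,0],[4,-3,0,2.6,0,0,0],[4,-2.9,0,2.6,0,0,0],[4,-2,0,2.2,0,0,0],[4,-1.5,0,1.4,0,0,0],[4,-0.5,0,0.8,0,0,0],[4,0,0,0,0,0,0]])

```text
time_s: 19.3
tcp_pos: [0.6426, -0.0065, 0.1995]
orientation: [-90.0, 0.0, -68.6]
contact_force: [-1.1, -0.5, -2.8]
width: 0.0492
```

```bash
python3 -c "
from h import *
p=b2w(-.004,0);go(*p,.2,15.35);print(robot.observe()['joint_positions'].round(1))"
```

```text
t 19.3 tcp [ 0.6426 -0.0065  0.1995] ori [-9.002e+01  3.000e-02 -6.856e+01] w 0.0492 f [-1.1 -0.5 -2.8] shift cm [-0.01 -0.05 -0.57] turn rad [-0.000e+00 -1.465e+00 -1.000e-03]
[ -0.6  17.6  21.2  93.6   0.  158. ]
```

Request:
jog_arm(plan=[[4,0,0,-0.57,0,-0.085,0],[4,0,0,0,0,-0.15,0],[4,0,0,0,0,-0.15,0],[4,0,0,0,0,-0.15,0],[4,0,0,0,0,-0.15,0],[4,0,0,0,0,-0.15,0],[4,0,0,0,0,-0.15,0],[4,0,0,0,0,-0.15,0],[4,0,0,0,0,-0.15,0],[4,0,0,0,0,-0.1,0],[4,0,0,0,0,-0.08,0],[4,0,0,0,0,0,0],[4,0,0,0,0,0,0]])

```text
time_s: 20.92
tcp_pos: [0.6371, -0.0094, 0.1998]
orientation: [-90.0, 0.0, 15.2]
contact_force: [0.3, 0.7, -1.9]
width: 0.0492
```

```bash
python3 -c "
from h import *
p=b2w(-.004,0);go(*p,.028,15.35);snap('wrist','wrist9');snap('side','side9');snap('top','top9')
S=cv2.imread('pics/side9.png');T=cv2.imread('pics/top9.png')
cv2.imwrite('pics/st9.png',np.hstack([cv2.resize(S[120:270,200:370],None,fx=2.3,fy=2.3,interpolation=2),cv2.resize(T[90:240,270:440],None,fx=2.3,fy=2.3,interpolation=2)]))
"
```

```text
t 20.925 tcp [ 0.6371 -0.0094  0.1998] ori [-89.98   0.    15.21] w 0.0492 f [ 0.3  0.7 -1.9] shift cm [ 0.04 17.18  0.07] turn rad [-0.    -0.003 -0.   ]
```

View pics/wrist9.png

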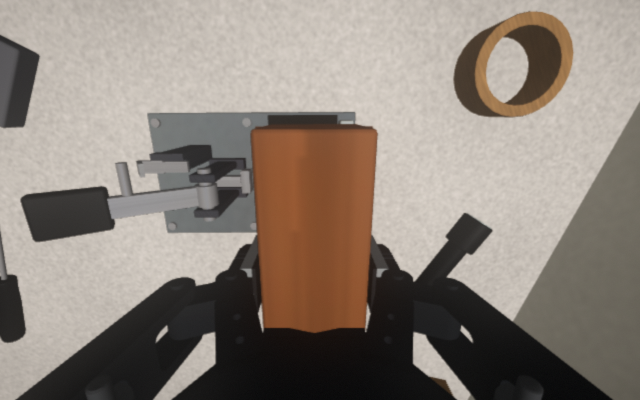

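View pics/st9.png

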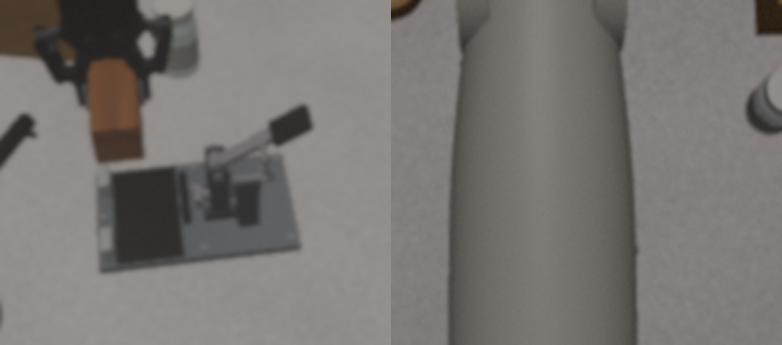

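```bash
python3 - <<'E'
from h import *
A=np.load('pics/wrist9.npz');t,o=A['tcp'],A['ori'];R=Rtool(o)
q=onplane('wrist',[(254,129),(314,129),(375,129)],t[2]+.0337,t,o);print((q-t)@R)
E
```

```text
[[-0.02225456 -0.03367395  0.068437  ]
 [ 0.00076222 -0.03367427  0.06840908]
 [ 0.02415943 -0.03367459  0.0683807 ]]
```

Request:
jog_arm(plan=[[4,-0.06,2,0.15,0,-0.003,0],[4,0,3,0,0,0,0],[4,0,3,0,0,0,0],[4,0,3,0,0,0,0],[4,0,2,0,0,0,0],[4,0,1.2,0,0,0,0],[4,0,0.8,0,0,0,0],[4,0,0,0,0,0,0],[4,0,0,0,0,0,0]])

```text
time_s: 22.2
tcp_pos: [0.6367, -0.0074, 0.0505]
orientation: [-90.0, -0.1, 15.5]
contact_force: [-1.1, 0.9, -1.9]
width: 0.0495
```

```bash
python3 -c "
from h import *
p=b2w(-.005,0);go(*p,.028,15.35);snap('wrist','wrist10');snap('side','side10')
S=cv2.imread('pics/side10.png');
cv2.imwrite('pics/s10.png',cv2.resize(S[120:270,200:370],None,fx=4,fy=4,interpolation=2))
"
```

```text
t 22.2 tcp [ 0.6367 -0.0074  0.0505] ori [-8.999e+01 -6.000e-02  1.552e+01] w 0.0495 f [-1.1  0.9 -1.9] shift cm [-0.08  2.25 -0.13] turn rad [-0.     0.003  0.001]
```

View pics/wrist10.png

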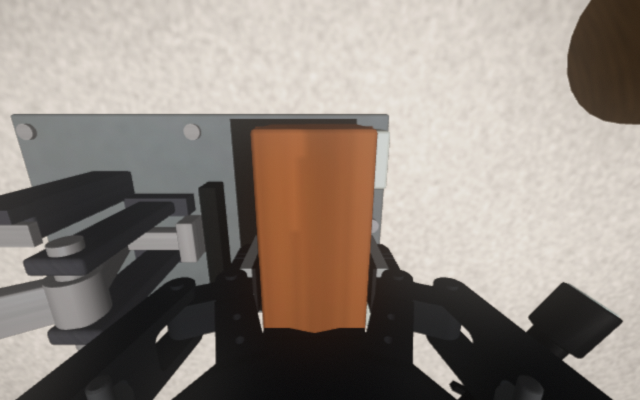

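View pics/s10.png

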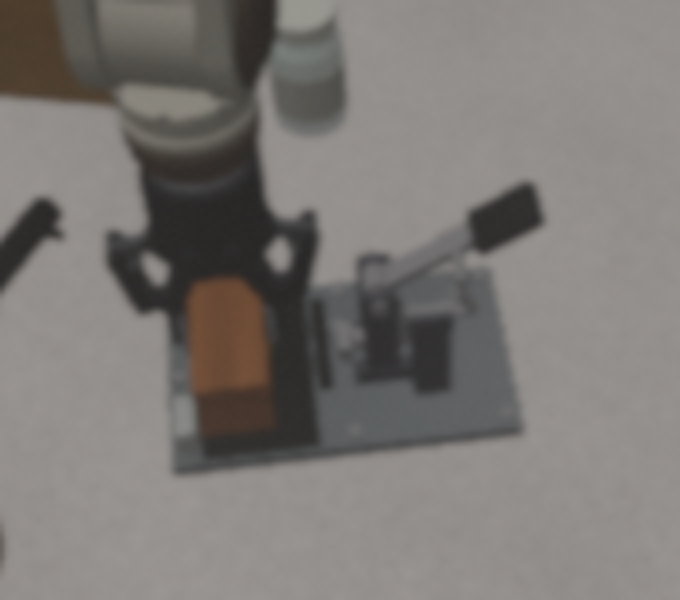

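The case hangs above the bed. The fence block at (382,160) is just right of the case and the jaw at (213,225) is well clear. Lowering.

Request:
jog_arm(plan=[[4,-0.08,0.8,-0.05,0,0.003,0],[4,0,0.7,0,0,0,0],[4,0,0.4,0,0,0,0],[4,0,0.2,0,0,0,0],[4,0,0,0,0,0,0],[4,0,0,0,0,0,0]])

```text
time_s: 23.05
tcp_pos: [0.6358, -0.0081, 0.0288]
orientation: [-90.0, -0.0, 15.4]
contact_force: [-0.2, 1.1, -2.2]
width: 0.0494
```

Request:
jog_arm(plan=[[4,0,0.1,0,0,0,0],[4,0,0,0,0,0,0],[4,0,0,0,0,0,0]])

```text
time_s: 23.42
tcp_pos: [0.6358, -0.008, 0.0283]
orientation: [-90.0, -0.0, 15.4]
contact_force: [-3.1, -0.6, 5.4]
width: 0.0494
```

Contact. Releasing to 6 cm only, to keep the fingers off the jaw, then rising.

Request:
jog_arm(plan=[[5.2,0,0,0,0,0,0],[5.6,0,0,0,0,0,0],[6,0,0,0,0,0,0],[6,0,0,0,0,0,0],[6,0,-1,0,0,0,0],[6,0,-2,0,0,0,0],[6,0,-3,0,0,0,0],[6,0,-4,0,0,0,0],[6,0,-4,0,0,0,0],[6,0,-3,0,0,0,0],[6,0,-1.2,0,0,0,0],[0,0,0,0,0,0,0],[0,0,0,0,0,0,0]])

```text
time_s: 25.05
tcp_pos: [0.6353, -0.0081, 0.2083]
orientation: [-89.9, 0.1, 15.4]
contact_force: [0.6, 0.5, 0.2]
width: 0.0244
```

```bash
python3 -c "
from h import *
p=b2w(-.19,0);print(p);go(*p,.175,15.35);snap('wrist','wrist11')
"
```

```text
[ 0.45787791 -0.05779579]
t 25.05 tcp [ 0.6353 -0.0081  0.2083] ori [-89.94   0.11  15.36] w 0.0244 f [0.6 0.5 0.2] shift cm [-18.41   3.36  -0.09] turn rad [-0.001  0.    -0.002]
```

View pics/wrist11.png

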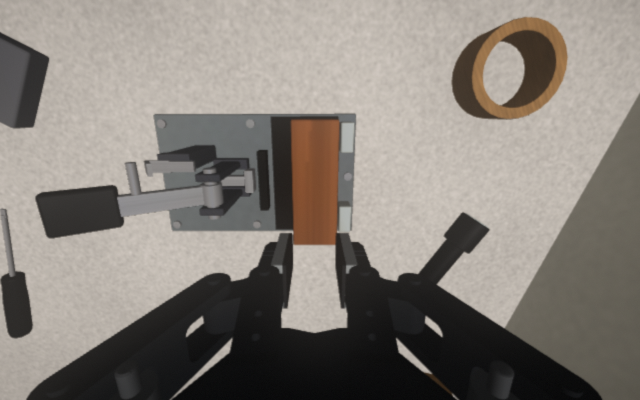

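The case lies on the bed along the fence, its top face at (292–338, 120–244). Checking the placing and the paddle position.

```bash
python3 - <<'E'
from h import *
A=np.load('pics/wrist11.npz');im=A['im']
hsv=cv2.cvtColor(im,cv2.COLOR_RGB2HSV);m=((hsv[...,1]>90)).astype(np.uint8);m[:, :285]=0;m[:,345:]=0;m[:110]=0;m[255:]=0
cs,_=cv2.findContours(m,0,1);c=max(cs,key=cv2.contourArea)
P=onplane('wrist',c[:,0,:],.062,A['tcp'],A['ori'])[:,:2]
r=cv2.minAreaRect((P*1000).astype(np.float32));print(r)
a=np.radians(ANG);R=np.array([[np.cos(a),np.sin(a)],[-np.sin(a),np.cos(a)]])
print('case in bed',R@(np.array(r[0])/1000-BED))
q=onplane('wrist',[(38,197),(117,187),(123,225),(48,237)],.145,A['tcp'],A['ori'])[:,:2]
print([(R@(x-BED)).round(4).tolist() for x in q])
E
```

```text
((636.2240600585938, -8.419364929199219), (50.51273727416992, 138.6978759765625), 15.4613676071167)
case in bed [-0.00494537  0.00040416]
[[-0.2206, 0.0128], [-0.1571, 0.0208], [-0.1588, -0.0107], [-0.2222, -0.0213]]
```

The case is centred: bed x is -4.9 mm, y is 0.4 mm and the angle is within 0.1°. The fingers are free of it. Moving the shut fingers over the paddle.

Request:
jog_arm(plan=[[0,-1.2,0,0,0,0,0],[0,-3,0,0,0,0,0],[0,-3.5,0,0,0,0,0],[0,-3.5,0,0,0,0,0],[0,-3.5,0,0,0,0,0],[0,-2.4,0,0,0,0,0],[0,-1.2,0,0,0,0,0],[0,-0.3,1,-0.09,0,0,0],[0,0,1.5,0,0,0,0],[0,0,0.8,0,0,0,0],[0,0,0,0,0,0,0],[0,0,0,0,0,0,0]])

```text
time_s: 26.6
tcp_pos: [0.4568, -0.0582, 0.1767]
orientation: [-90.0, 0.0, 15.4]
contact_force: [0.2, 0.1, -0.1]
width: 0.0001
```

```bash
python3 -c "
from h import *
p=b2w(-.192,0);print(p);go(*p,.155,15.35);snap('wrist','wrist12');snap('side','side12')
S=cv2.imread('pics/side12.png');W=cv2.imread('pics/wrist12.png')
cv2.imwrite('pics/s12.png',np.hstack([cv2.resize(S[100:260,220:380],(400,400),interpolation=2),cv2.resize(W[150:350,214:414],(400,400))]))
"
```

```text
[ 0.45594926 -0.05832522]
t 26.6 tcp [ 0.4568 -0.0582  0.1767] ori [-89.97   0.    15.37] w 0.0001 f [ 0.2  0.1 -0.1] shift cm [-0.08  2.17  0.01] turn rad [-0.001  0.    -0.   ]
```

View pics/s12.png

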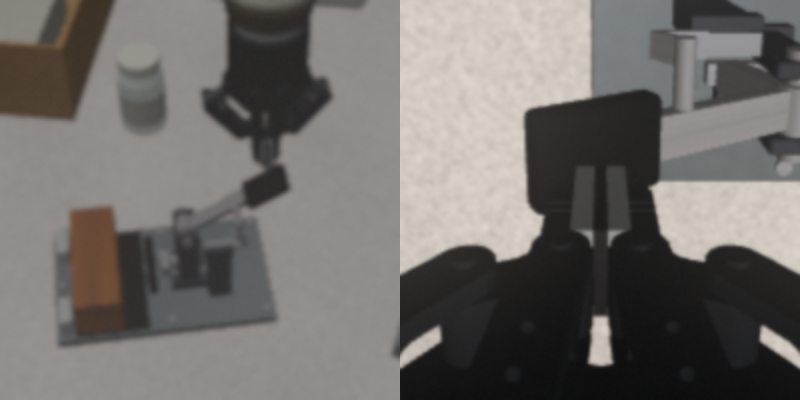

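The tips are over the paddle. The knuckles currently spread towards the catch post, so I'll turn the tool a quarter turn to spread them along y before pressing.

Request:
jog_arm(plan=[[0,-0.1,0,0,0,0.071,0],[0,0,0,0,0,0.15,0],[0,0,0,0,0,0.15,0],[0,0,0,0,0,0.15,0],[0,0,0,0,0,0.15,0],[0,0,0,0,0,0.15,0],[0,0,0,0,0,0.15,0],[0,0,0,0,0,0.15,0],[0,0,0,0,0,0.15,0],[0,0,0,0,0,0.15,0],[0,0,0,0,0,0.15,0],[0,0,0,0,0,0,0],[0,0,0,0,0,0,0]])

```text
time_s: 28.32
tcp_pos: [0.4557, -0.0585, 0.1769]
orientation: [-90.0, 0.0, -74.5]
contact_force: [-0.4, -0.2, 0.4]
width: -0.0003
```

```bash
python3 -c "
from h import *
p=b2w(-.193,0);go(*p,.155,-74.65);snap('wrist','wrist13')
"
```

```text
t 28.325 tcp [ 0.4557 -0.0585  0.1769] ori [-8.998e+01  2.000e-02 -7.447e+01] w -0.0003 f [-0.4 -0.2  0.4] shift cm [-0.01  2.19 -0.07] turn rad [-0.     0.003 -0.   ]
```

View pics/wrist13.png

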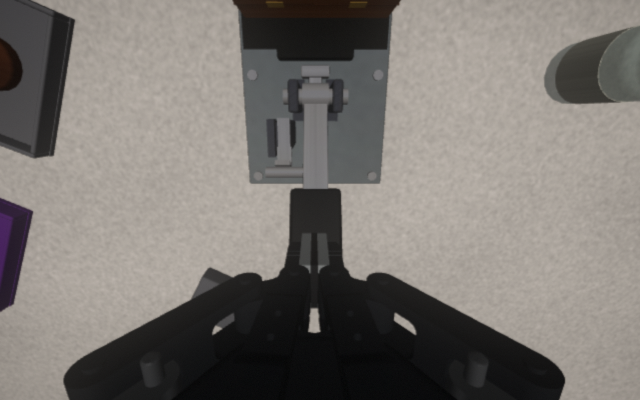

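Request:
jog_arm(plan=[[0,0,1,0,0,0.003,0],[0,0,1,0,0,0,0],[0,0,0.5,0,0,0,0],[0,0,0.5,-0.1,0,0,0],[0,0,0.5,-0.1,0,0,0],[0,0,0.5,-0.1,0,0,0],[0,0,0.5,-0.1,0,0,0],[0,0,0.5,-0.1,0,0,0],[0,0,0.5,-0.1,0,0,0],[0,0,0.5,-0.1,0,0,0],[0,0,0.5,-0.1,0,0,0],[0,0,0.5,-0.1,0,0,0],[0,0,0.5,0,0,0,0],[0,0,0.5,0,0,0,0],[0,0,0,0,0,0,0]])

```text
time_s: 30.25
tcp_pos: [0.4464, -0.061, 0.0964]
orientation: [-90.1, 0.0, -74.8]
contact_force: [-4.0, -1.9, 5.4]
width: -0.0002
```

```bash
python3 -c "
from h import *
p=b2w(-.203,0);go(*p,.077,-74.65);snap('wrist','wrist14')
"
```

```text
t 30.25 tcp [ 0.4464 -0.061   0.0964] ori [-9.006e+01  2.000e-02 -7.484e+01] w -0.0002 f [-4.  -1.9  5.4] shift cm [-0.    1.94 -0.11] turn rad [ 0.001 -0.003 -0.   ]
```

View pics/wrist14.png

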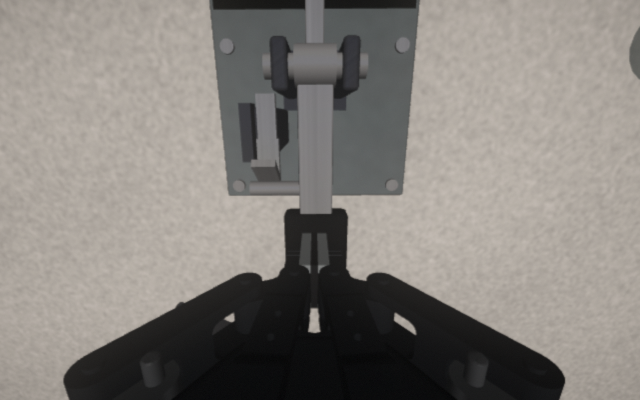

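The lever is moving down, with its pin at (270,187) nearing the catch at (265,165). The force is about 7 N. Continuing.

Request:
jog_arm(plan=[[0,0,0.4,-0.05,0,0,0],[0,0,0.4,-0.05,0,0,0],[0,0,0.4,0,0,0,0],[0,0,0.3,0,0,0,0],[0,0,0.2,0,0,0,0],[0,0,0,0,0,0,0]])

```text
time_s: 31.05
tcp_pos: [0.4467, -0.061, 0.0805]
orientation: [-89.9, 0.0, -74.8]
contact_force: [-2.3, 0.5, 10.5]
width: -0.0004
```

```bash
python3 -c "
from h import *
p=b2w(-.203,0);go(*p,.077,-74.65);snap('wrist','wrist15')
"
```

```text
t 31.05 tcp [ 0.4467 -0.061   0.0805] ori [-8.986e+01  1.000e-02 -7.482e+01] w -0.0004 f [-2.3  0.5 10.5] shift cm [-0.01  0.35 -0.14] turn rad [-0.002 -0.003 -0.   ]
```

View pics/wrist15.png

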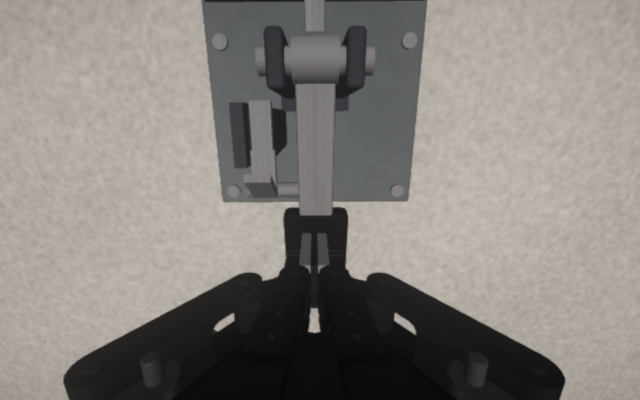

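Request:
jog_arm(plan=[[0,0,0.2,0,0,0,0],[0,0,0.15,0,0,0,0],[0,0,0.15,0,0,0,0],[0,0,0,0,0,0,0],[0,0,0,0,0,0,0]])

```text
time_s: 31.72
tcp_pos: [0.4473, -0.0609, 0.0761]
orientation: [-89.8, -0.0, -74.8]
contact_force: [-0.7, 1.5, 13.4]
width: 0.0001
```

```bash
python3 -c "
from h import *
p=b2w(-.203,0);go(*p,.077,-74.65);snap('wrist','wrist16')
A=cv2.imread('pics/wrist15.png')[60:230,190:430];B=cv2.imread('pics/wrist16.png')[60:230,190:430]
cv2.imwrite('pics/c16.png',cv2.resize(np.hstack([A,B]),None,fx=1.6,fy=1.6,interpolation=2))
"
```

```text
t 31.725 tcp [ 0.4473 -0.0609  0.0761] ori [-89.79  -0.   -74.81] w 0.0001 f [-0.7  1.5 13.4] shift cm [-0.02 -0.09 -0.19] turn rad [-0.004 -0.003  0.   ]
```

View pics/c16.png

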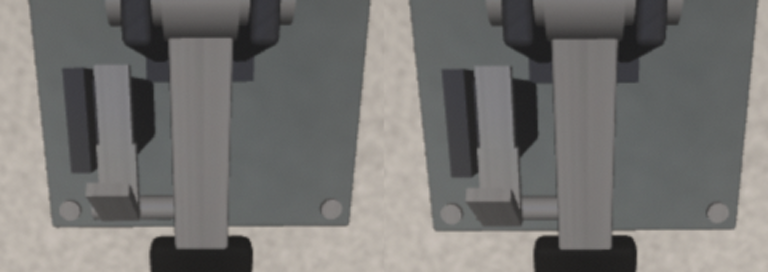

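The pin now passes under the catch hook: the left end that showed before is hidden. I'll press 1.5 mm more for margin, then ease off and check that the lever stays.

Request:
jog_arm(plan=[[0,0,0.15,0,0,0,0],[0,0,0,0,0,0,0],[0,0,-0.3,0,0,0,0],[0,0,-0.3,0,0,0,0],[0,0,-0.4,0,0,0,0],[0,0,-0.5,0,0,0,0],[0,0,0,0,0,0,0],[0,0,0,0,0,0,0]])

```text
time_s: 32.78
tcp_pos: [0.4458, -0.0611, 0.0878]
orientation: [-90.0, 0.0, -74.8]
contact_force: [0.3, -0.7, 0.5]
width: 0.0002
```

```bash
python3 -c "
from h import *
p=b2w(-.203,0);go(*p,.177,-74.65);snap('wrist','wrist17')
"
```

```text
t 32.775 tcp [ 0.4458 -0.0611  0.0878] ori [-9.003e+01  4.000e-02 -7.483e+01] w 0.0002 f [ 0.3 -0.7  0.5] shift cm [-0.   -8.92 -0.05] turn rad [ 0.    -0.003 -0.001]
```

View pics/wrist17.png

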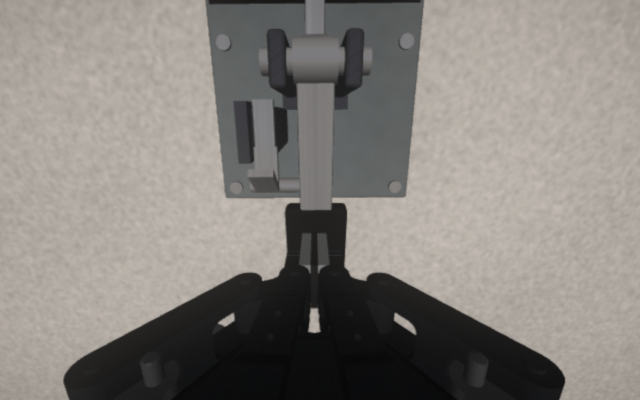

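The fingers are about 9 mm up with no force on them, and the lever has stayed under the catch at (263,180). Retreating straight up and back for the final views.

Request:
jog_arm(plan=[[0,0,-2,0,0,0,0],[0,0,-3,0,0,0,0],[0,0,-4,0,0,0,0],[0,0,-4,0,0,0,0],[0,0,-2,-1,0,0,0],[0,0,0,-3,0,0,0],[0,0,0,-3,0,0,0],[0,0,0,-1.5,0,0,0],[0,0,0,0,0,0,0],[0,0,0,0,0,0,0]])

```text
time_s: 34.08
tcp_pos: [0.3645, -0.0833, 0.238]
orientation: [-90.0, 0.0, -74.8]
contact_force: [0.1, 0.1, -0.3]
width: 0.0003
```

```bash
python3 -c "
from h import *
go(.4,0,.2,-74.65)
snap('wrist','wrist18');snap('side','side18');snap('top','top18')
S=cv2.imread('pics/side18.png');W=cv2.imread('pics/wrist18.png')
cv2.imwrite('pics/f.png',np.hstack([cv2.resize(S[110:360,200:350],(330,550),interpolation=2),cv2.resize(W[0:330,160:440],(466,550))]))
A=np.load('pics/side18.npz')
"
```

```text
t 34.075 tcp [ 0.3645 -0.0833  0.238 ] ori [-8.999e+01  3.000e-02 -7.483e+01] w 0.0003 f [ 0.1  0.1 -0.3] shift cm [-7.11  3.81  5.6 ] turn rad [-0.    -0.003 -0.001]
```

View pics/f.png

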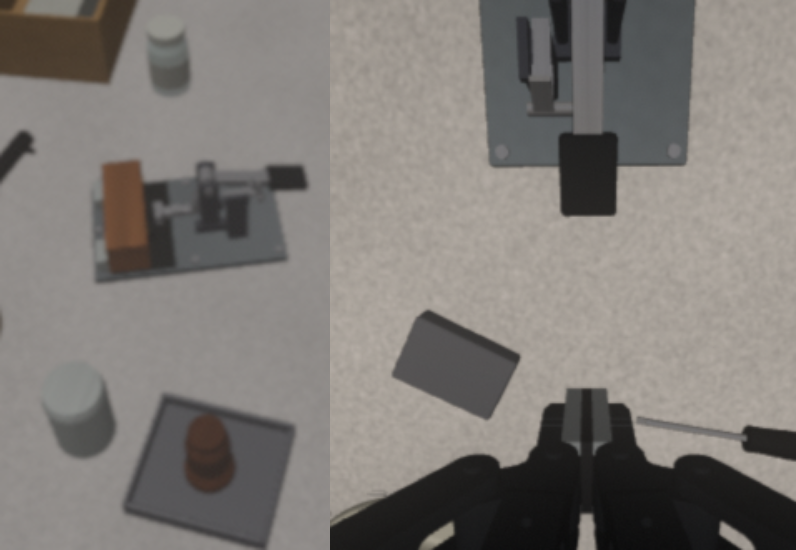

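View pics/side18.png

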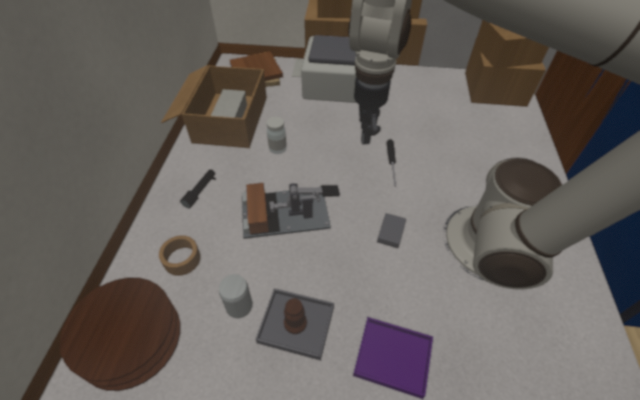

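The side view shows the lever down with its pin under the catch, the case at the fence, the foot upright in the grey tray at (294,315), and the jar and can unmoved. One last numeric check before handing in.

```bash
python3 - <<'E'
from h import *
a=np.radians(ANG);R=np.array([[np.cos(a),np.sin(a)],[-np.sin(a),np.cos(a)]])
for n,f,(x0,y0,x1,y1),z in(('side','side18',(240,175,275,235),.062),('top','top18',(295,110,375,175),.062)):
    A=np.load(f'pics/{f}.npz');im=A['im'];hsv=cv2.cvtColor(im,cv2.COLOR_RGB2HSV)
    m=np.zeros(im.shape[:2],np.uint8);m[y0:y1,x0:x1]=((hsv[...,1]>100)&(hsv[...,2]>(75 if n=='side' else 60)))[y0:y1,x0:x1]
    cs,_=cv2.findContours(m,0,1)
    if not cs: print(n,'none');continue
    c=max(cs,key=cv2.contourArea);P=onplane(n,c[:,0,:],z)[:,:2];r=cv2.minAreaRect((P*1000).astype(np.float32))
    print(n,cv2.boundingRect(c),r,'bed',R@(np.array(r[0])/1000-BED))
A=np.load('pics/wrist18.npz')
# paddle: outer/inner corners at latched height
q=onplane('wrist',[(160+560/1.664,215/1.667),(160+617/1.664,215/1.667)],.075,A['tcp'],A['ori'])[:,:2];print('paddle outer',[(R@(x-BED)).round(4).tolist() for x in q])
A=np.load('pics/side18.npz');p=cloud('side',A['d']);print('paddle z',p[188:194,326:336,2].round(3).mean())
E
```

```text
side (248, 184, 19, 40) ((637.3118286132812, -6.7223358154296875), (47.277015686035156, 136.25238037109375), 13.66834545135498) bed [-0.00344718  0.00175271]
top (303, 120, 55, 31) ((640.495361328125, -7.307701110839844), (51.10982894897461, 138.16587829589844), 16.860668182373047) bed [-0.00053216  0.0003455 ]
paddle outer [[-0.23, -0.1957], [-0.2301, -0.2325]]
paddle z 0.08063333333333332
```

View pics/top18.png

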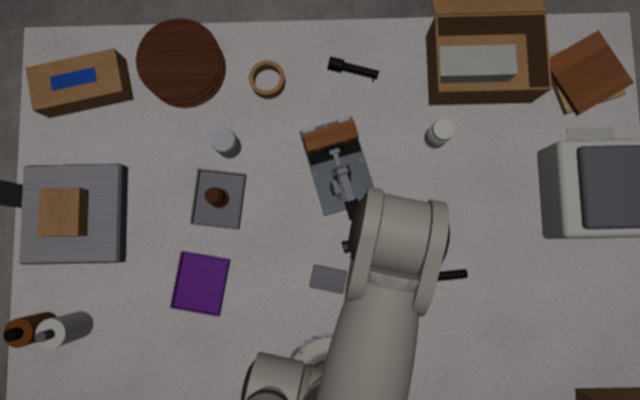

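The top view puts the case at the fence (x -0.5 mm), while the coarser side view says -3.4 mm. I'll take one closer wrist look to settle it.

Request:
jog_arm(plan=[[0,0,0,1.5,0,0,0],[0,0,0,3,0,0,0],[0,0,0,3.5,0,0,0],[0,0,0,3.5,0,0,0],[0,0,0,3.5,0,0,0],[0,0,0,3,0,0,0],[0,0,0,1.5,0,0,0],[0,0,0,0.5,0,0,0],[0,0,0,0,0,0,0],[0,0,0,0,0,0,0]])

```text
time_s: 35.48
tcp_pos: [0.5564, -0.0313, 0.2386]
orientation: [-90.0, 0.0, -74.8]
contact_force: [-0.3, -0.8, -0.0]
width: 0.0002
```

```bash
python3 - <<'E'
from h import *
snap('wrist','wrist19');A=np.load('pics/wrist19.npz');im=A['im'];print(A['tcp'])
hsv=cv2.cvtColor(im,cv2.COLOR_RGB2HSV);m=((hsv[...,1]>90)&(hsv[...,2]>70)).astype(np.uint8)
m[:, :200]=0;m[:,450:]=0;m[260:]=0
cs,_=cv2.findContours(m,0,1);c=max(cs,key=cv2.contourArea);print(cv2.boundingRect(c))
P=onplane('wrist',c[:,0,:],.062,A['tcp'],A['ori'])[:,:2];r=cv2.minAreaRect((P*1000).astype(np.float32));a=np.radians(ANG);R=np.array([[np.cos(a),np.sin(a)],[-np.sin(a),np.cos(a)]])
print(r,'bed',R@(np.array(r[0])/1000-BED))
E
```

```text
[ 0.55639865 -0.03128873  0.23862782]
(250, 76, 129, 49)
((640.5213012695312, -8.1951904296875), (49.16083908081055, 138.13194274902344), 15.75493335723877) bed [-0.00074208 -0.0005172 ]
```

View pics/wrist19.png

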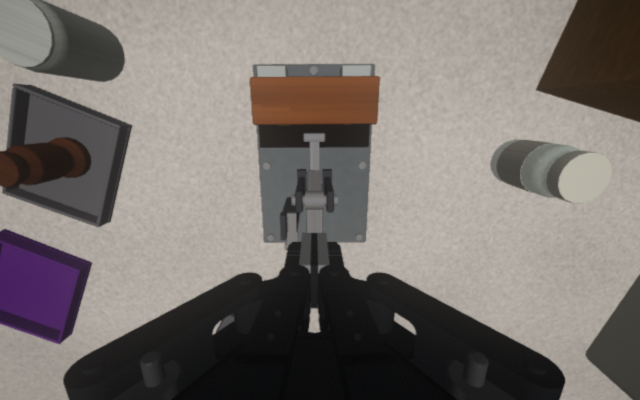

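The wrist view puts the case at bed x -0.7 mm, y -0.5 mm, square against the fence, with its top face at (250–379, 76–125). The jaw is up against it at (314,130) and the lever is latched. Handing in.

```bash
python3 -c "
from workcell import robot
print(robot.sign_off())"
```

```text
the job is handed in; nothing more can be done
None
```

The job is done and handed in at about 35.5 s of the 67 s allowed. The foot stands upright in the grey tray. The case lies along the fence with the jaw against it, and the catch holds the lever down.

**Last checks:**
- **Case:** the final wrist view puts its centre at bed x -0.7 mm, y -0.5 mm, square to the fence within 0.5°. The top view agrees (x -0.5 mm).
- **Lever:** it stayed down when the fingers lifted off. The side camera reads the paddle top at 81 mm above the bench, against about 79 mm expected when latched.
- **Other things:** the jar, can and everything else I could see are where they started, and the robot was touching nothing at the end.

**What disagreed or went wrong:**
- **Side-view reading:** the coarse side view put the case at x -3.4 mm. I took the closer wrist look because of that, and trust it over the side view.
- **Paddle edge:** one calculation of the paddle's edge from a cropped picture used wrong pixel positions, so I disregarded it.
- **Joint limit:** while carrying the foot, joint 6 reached its 180° limit and tilted the tool about 3°. I straightened the tool before lowering the foot into the tray.

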